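# Seal the blue sample jar and count it

### The job

Using only the fingertips, gently press the blue lid straight down until it is fully home on its jar, then press the green key of the grey bench counter right down to count the jar, let the key come up again and withdraw. Do not press the green key before the lid is home; leave the blue jar standing where it is, without lifting it. Do not touch the red and white keys, the yellow-lidded jar (its lid is meant to stay loose), the white-lidded jar, the vial or the forceps.

Things in the scene. Friction and masses are not known exactly. Their poses are not given: they have to be found in the camera images.
- blue_jar: Loose clear sample jar with a paper label and a blue lid, standing on the bench; 60 mm diameter, weighs 0.17 to 0.32 kg with its lid. Origin: centre of its underside, z up. Its top (lid top) is 90 mm above the bench when the lid is all the way up and 78 mm when the lid is home. The clear shoulder ends 56 mm up; the pale neck shows between shoulder and a raised lid.
- blue_lid_top (a point): Centre of the flat top of the blue push-on lid (54 mm diameter, 20 mm tall); 78 mm above the bench when the lid is home, at the start 7 to 12 mm higher.
- blue_lid (a joint): How far the blue lid has been pushed down on its neck: 0 = 12 mm proud, 0.012 m = fully home against a hard stop. Stiff sliding fit: moves at about 3 N of push and stays where it is left; starts at 0 to 0.005.
- yellow_jar: Loose jar of the same shape and size with a yellow lid that stands proud; leave it alone. Origin: centre of its underside.
- yellow_lid_top (a point): Centre of the top of the yellow lid, 85 to 90 mm above the bench; it must stay there.
- white_jar: Loose jar of the same shape with a white lid already home (78 mm tall overall, 60 mm diameter); leave it alone. Origin: centre of its underside.
- counter: Grey bench counter fixed to the bench, 120 x 200 x 36 mm, with a black display along its far edge and a row of three round keys (green, red, white, in any order) 60 mm apart along its y axis, 22 mm on its -x side. Origin: centre of its underside.
- green_key_top (a point): Centre of the flat top of the green round key (28 mm diameter); pressing goes straight down, travel 6 mm, spring, about 4 N when fully down, then a hard stop. About 58 mm above the bench when up.
- green_key (a joint): Green key: 0 = up at rest, 0.006 m = fully down; it springs back by itself.
- red_key_top (a point): Centre of the top of the red key, same shape as the green one; do not touch.
- red_key (a joint): Red key: 0 = up at rest, 0.006 m = fully down; it springs back by itself.
- white_key_top (a point): Centre of the top of the white key, same shape as the green one; do not touch.
- white_key (a joint): White key: 0 = up at rest, 0.006 m = fully down; it springs back by itself.
- green_key_base: Fixed black housing of the green key, 44 mm diameter, its top 48 mm above the bench; the pressed key still stands 4 mm above it (see its point and joint).
- red_key_base: Fixed black housing of the red key.
- white_key_base: Fixed black housing of the white key.
- forceps: Loose steel forceps lying flat, 106 x 18 x 6 mm, long along its own x; leave alone. Origin: middle, on the bench.
- vial: Loose small vial, 26 mm diameter, 55 mm tall, white cap; leave alone. Origin: centre of its underside.

How it is judged:
On the way, in this order (a step that is already met when the one before it is completed fails the run):
1. the blue lid is pressed home (value of joint blue_lid above 0.0105 m), for 0.2 s.
2. the green key is pressed right down by the fingers (value of joint green_key above 0.0045 m and contact force between the fingers and green_key_base above 0.5 N), for 0.05 s.
At the end, for the whole second after the job is handed in: Blue lid home within 1.5 mm, its jar upright, at rest, within 15 mm of its start; green key then pressed (4.5 of 6 mm or more) and up again; other keys up; other jars, vial and forceps within 6 mm of their starts, yellow lid still proud (value of joint blue_lid above 0.0105 m and value of joint each of green_key, red_key, white_key below 0.001 m and angle between blue_jar's own z axis and vertical below 0.1 rad and distance of blue_jar from where it was at the start of the episode below 0.015 m and linear speed of blue_jar below 0.02 m/s and distance of yellow_lid_top from where it was at the start of the episode below 0.005 m and distance of each of yellow_jar, white_jar, forceps, vial from where it was at the start of the episode below 0.006 m); the robot touches nothing.
It fails at once if the blue jar is lifted or tipped, or it or the counter is touched with more than the fingers (contact force between the arm and blue_jar above 0.5 N or contact force between the arm and counter above 0.5 N or contact force between the arm and green_key_base above 0.5 N or height (world z) of blue_jar above 0.012 m or angle between blue_jar's own z axis and vertical above 0.3 rad).
It fails at once if the lid or the key is pressed roughly (over 40 N) (contact force between the fingers and blue_jar above 40 N or contact force between the fingers and green_key_base above 40 N).
It fails at once if the green key is pressed before the blue lid is home (value of joint blue_lid below 0.01 m and value of joint green_key above 0.003 m).
It fails at once if the red or white key is touched ((contact force between the fingers and red_key_base above 0.5 N or value of joint red_key above 0.0015 m) or (contact force between the fingers and white_key_base above 0.5 N or value of joint white_key above 0.0015 m)).
It fails at once if another jar, the vial or the forceps is touched or moved (contact force between any of the arm, the fingers and yellow_jar above 0.5 N or distance of any of yellow_jar, white_jar, forceps, vial from where it was at the start of the episode above 0.006 m or contact force between any of the arm, the fingers and white_jar above 0.5 N or contact force between any of the arm, the fingers and forceps above 0.5 N or contact force between any of the arm, the fingers and vial above 0.5 N).
It also fails if it takes over 42 s, if anything falls off the work surface, if the arm or the gripper's body presses on something with over 40 N, if the wrist force passes 120 N, or if a joint passes its speed limit or range.

### The arm

A 6-joint arm with a two-finger parallel gripper is mounted at the origin on the work surface. World frame = base frame: x ahead of the robot, y to its left, z up, the work surface at z = 0. Lengths are in m, angles in rad, forces in N, time in s.
With the tool pointing down it reaches from about 0.425 to 0.95 m from the base axis. Payload 3.5 kg.
Tool frame: the origin (TCP) lies on the centre line of the jaws, within the pads' length; the fingertips stand 11 mm ahead of it and the grasp point (between the pads) lies 8 mm behind it; x points along the fingers, y is the direction in which the jaws open and shut, and the axes are right-handed (so a half turn about x gives the same grasp; the last joint's range is limited). The gripper opens to 85 mm and grips with 20 to 120 N. Pads are 22 mm wide; open, the fingers measure 114 mm over their backs; the gripper's body (76 mm by 85 mm) begins 54 mm behind the grasp point. The pads swing forward as they close: fully open they stand 13 mm farther back than shut.
Start: joints at [-1.43, 0.286, 1.577, -0, 1.279, -0.15], TCP at [0.194, -0.647, 0.242] pointing down, gripper open.
Joint ranges: [-2.77, 2.77], [-0.9, 2.22], [0.21, 2.48], [-1.53, 4.67], [0.24, 2.81], [-2.84, 2.84]. Speed limits (rad/s): [2.79, 2.79, 3.14, 3.14, 3.14, 3.14].

### API

Orientations are given as a unit quaternion [x, y, z, w].
In Python, from plant import ctrl gives the robot as it stands. The module is installed in compiled form; this text tells all that it offers.
- The arm moves only by the tool drive_tool, never from a script. Its argument "series" is a list of rows, each a list of 2 entries, a list of its own where there are three numbers: the shift along the tool's x, y, z in units of 50 mm (1.0 is 50 mm), then the turn, a rotation vector about the tool's x, y, z in degrees. A call has 1 to 5 rows; each row shifts and turns the pose as measured when the row begins, along the tool's axes as they then stand; what a row does not reach is not made up. A row lasts 1/10 s, in which the tool goes at most 50 mm and 8.59 degrees, less where a joint would pass 70% of its speed; a pose out of reach is approached as far as the arm can. A call is refused whole if a number of a shift passes 1 or a number of a turn 8.59, either way. A call with a gripper value outside its range is refused whole. "grip" is the gripper's target within -1 to 1 (fully open at 1, half-way at 0, shut at -1), set as the call begins (left out, the last holds). The fingers move at their own pace and stop on an object; "newtons" is the grip in N (left out, the last holds). Time passes only in rows, so rows that do not move let the fingers close. It gives the time, the measured TCP pose, the force and the opening at its end, in the units of the state.
- ctrl.get_state(): the state, without advancing time (a new reading comes with each control period).
- ctrl.read_camera(name): name is "scene" or "top"; returns a dict with "img" (400x640x3 uint8, red, green, blue), "camera_matrix" (3x3 intrinsics, pixels), "R" (3x3) and "t" (3): a world point X has camera coordinates R X + t. Camera axes: x right, y down, z forward; pixel columns grow to the right and rows downward; lengths in m; the calibration is good to about 2 mm. A picture is of the moment at which its call begins. There is no depth.
- ctrl.sign_off(): hands the job in, once; it reports no verdict.
The state is a dict: "time": time; "qpos": joint angles; "dq": joint speeds; "joint_efforts": joint torques, N m; "eef_pos": TCP position; "tcp_rot": TCP orientation; "contact_force": force on the tool from outside, world axes, zero at the start; "wrist_torque": the same for the moment, N m; "opening": opening from 0.0 (shut) to 1.0 (fully open).
Only numpy, scipy, OpenCV 4.12 (cv2) and the standard library are available. Lean on these libraries where they do the work, as an engineer would, in place of code of your own. Each camera call takes 0.05 s, during which the arm holds its last target.

## Working session

There is one attempt and no reset: what is moved stays moved. The work goes in short steps, Python scripts to look and compute and a tool call to move; the robot and the scene stay as the last step left them, time stands still between calls to the robot, and variables do not carry over. Pictures are saved under pics/ and viewed, and the job is handed in when it is done.

Besides the shell and the picture viewer there is one more tool, called after ">>>" in YAML: its name, and indented under it one key for each argument. drive_tool: Moves the arm, as the interface text tells. Its arguments: {"type":"object","properties":{"series":{"type":"array"},"grip":{"type":"number"},"newtons":{"type":"number"}},"required":["series"]}

```bash
mkdir -p pics; python3 - <<'E'
from plant import ctrl
import cv2,numpy as np
for n in("scene","top"):
    c=ctrl.read_camera(n); cv2.imwrite(f"pics/{n}0.png",c["img"][:,:,::-1]); np.savez(f"{n}0.npz",**{k:c[k] for k in("img","camera_matrix","R","t")})
    print(n,c["camera_matrix"],-c["R"].T@c["t"],c["R"])
s=ctrl.get_state();print(s)
E
```

```text
scene [[473.27427924   0.         317.33740694]
 [  0.         473.27427924 206.53132881]
 [  0.           0.           1.        ]] [1.09231278 0.26429589 0.66121325] [[-0.35646331  0.93404031  0.02241886]
 [ 0.63300094  0.25908559 -0.72950974]
 [-0.68719991 -0.2458523  -0.6836029 ]]
top [[404.05826928   0.         319.02032005]
 [  0.         404.05826928 198.52484184]
 [  0.           0.           1.        ]] [0.46416829 0.02708157 1.0176511 ] [[-9.18515417e-04 -9.99758807e-01 -2.19427444e-02]
 [-9.98882132e-01  1.95431468e-03 -4.72299480e-02]
 [ 4.72614395e-02  2.18748339e-02 -9.98643003e-01]]
{'time': 0.1, 'qpos': array([-1.42999855e+00,  2.87139225e-01,  1.57803650e+00, -1.00334124e-05,
        1.27859398e+00, -1.50017233e-01]), 'dq': array([ 0.00057399, -0.00102966, -0.00261039,  0.00112401,  0.00056476,
        0.00038068]), 'joint_efforts': array([ 9.29089001e-04, -4.07293832e+01, -2.93698955e+01, -1.30033768e-04,
        3.41380794e-03,  9.26115035e-06]), 'eef_pos': array([ 0.19347874, -0.64608046,  0.24104084]), 'tcp_rot': array([ 0.69964423,  0.10322736, -0.69964393,  0.10168794]), 'contact_force': array([-0.25388183,  0.34381557, -0.36425579]), 'wrist_torque': array([ 0.00920693,  0.00143945, -0.03916068]), 'opening': 1.0022424414696063}
```

View pics/scene0.png

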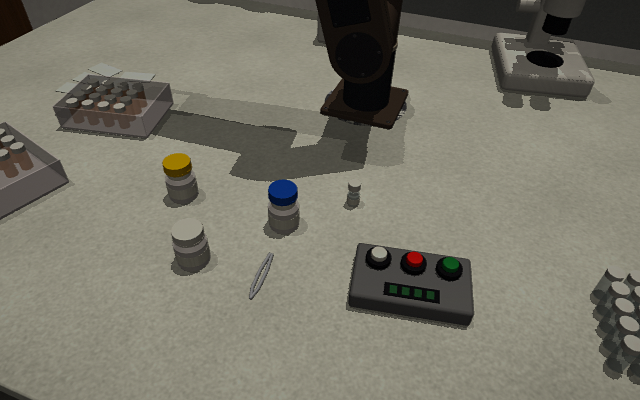

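View pics/top0.png

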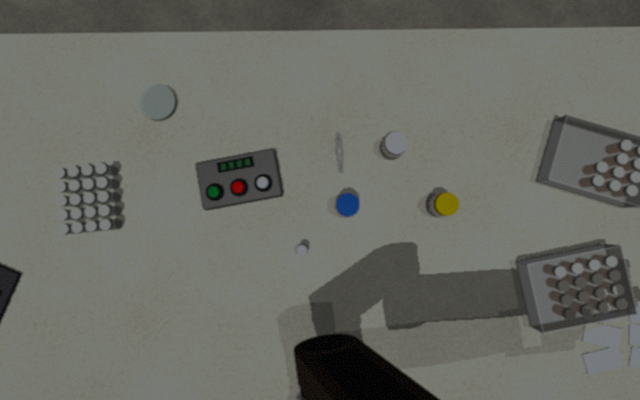

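The top view shows the blue lid at about (347,204), the green key at (214,192), red at (239,187), white at (263,183), the vial at (302,249), and the yellow lid at (446,204). The scene view shows the blue lid at (283,190) and the green key at (451,265).

```bash
cat > h.py <<'E'
import numpy as np,cv2
def load(n,i=0): return dict(np.load(f"{n}{i}.npz"))
def ray(c,uv):
    d=c["R"].T@np.linalg.inv(c["camera_matrix"])@np.array([uv[0],uv[1],1.]); return -c["R"].T@c["t"],d
def atz(c,uv,z):
    o,d=ray(c,uv); return o+d*(z-o[2])/d[2]
def proj(c,X):
    p=c["camera_matrix"]@(c["R"]@np.asarray(X,float)+c["t"]); return p[:2]/p[2]
E
python3 - <<'E'
from h import *
def blob(c,lo,hi,near,r=30):
    hsv=cv2.cvtColor(c["img"],cv2.COLOR_RGB2HSV); m=cv2.inRange(hsv,lo,hi)
    n,l,s,ce=cv2.connectedComponentsWithStats(m)
    k=[i for i in range(1,n) if np.hypot(*(ce[i]-near))<r]; i=max(k,key=lambda i:s[i,4]); return ce[i],s[i],l==i
t,s=load("top"),load("scene")
B=((105,130,40),(130,255,255));G=((45,100,30),(85,255,255));R=((0,150,60),(8,255,255));Y=((18,150,80),(32,255,255))
for nm,col,pt,ps in(("blue",B,(347,204),(283,190)),("green",G,(214,192),(451,265)),("red",R,(239,187),(414,260)),("yellow",Y,(446,204),(177,163))):
    a,sa,_=blob(t,*col,pt); b,sb,_=blob(s,*col,ps)
    print(nm,a,sa,b,sb)
    for z in((.09,.085,.08,.075) if nm in("blue","yellow") else (.058,.055)):
        X=atz(t,a,z); Y2=atz(s,b,z); print("  z",z,X[:2].round(4),Y2[:2].round(4))
for nm,p,z in(("whitekey",(263,183),.058),("vial",(302,249),.055),("white jar",(394,144),.078),("forc",(339,152),.005),("cTL",(197,163),.036),("cBL",(205,208),.036),("cBR",(281,196),.036),("cTR",(276,150),.036)):
    print(nm,atz(t,p,z).round(3))
for c,n,p in((s,"s",(283,195)),(t,"t",(347,204))):
    im=c["img"][p[1]-35:p[1]+45,p[0]-40:p[0]+40,::-1]; cv2.imwrite(f"pics/z{n}.png",cv2.resize(im,None,fx=7,fy=7,interpolation=cv2.INTER_CUBIC))
E
```

```text
blue [347.3840399 204.0723192] [337 193  22  23 401] [282.17508418 192.01683502] [268 180  29  26 594]
  z 0.09 [ 0.4952 -0.0177] [ 0.5062 -0.0142]
  z 0.085 [ 0.4954 -0.0179] [ 0.5011 -0.0166]
  z 0.08 [ 0.4955 -0.0181] [ 0.496  -0.0191]
  z 0.075 [ 0.4957 -0.0184] [ 0.4909 -0.0215]
green [212.88976378 191.40944882] [207 186  13  12 127] [450.51891892 263.70810811] [443 257  16  15 185]
  z 0.058 [0.5271 0.3022] [0.532  0.3024]
  z 0.055 [0.5273 0.3031] [0.5292 0.3025]
red [237.37383178 186.61682243] [232 181  12  12 107] [414.35294118 258.45454545] [407 251  16  16 187]
  z 0.058 [0.5385 0.2434] [0.5433 0.2437]
  z 0.055 [0.5387 0.2441] [0.5406 0.2436]
yellow [446.25845411 203.65700483] [435 193  24  22 414] [175.83791209 161.09065934] [162 153  28  17 364]
  z 0.09 [ 0.4958 -0.243 ] [ 0.5016 -0.2422]
  z 0.085 [ 0.4959 -0.2444] [ 0.4965 -0.2466]
  z 0.08 [ 0.4961 -0.2459] [ 0.4913 -0.2511]
  z 0.075 [ 0.4963 -0.2474] [ 0.4861 -0.2555]
whitekey [0.547 0.182 0.058]
vial [0.39  0.089 0.055]
white jar [ 0.636 -0.128  0.078]
forc [ 0.629 -0.001  0.005]
cTL [0.599 0.349 0.036]
cBL [0.488 0.327 0.036]
cBR [0.517 0.141 0.036]
cTR [0.63  0.154 0.036]
```

```bash
cat >> h.py <<'E'
from scipy.spatial.transform import Rotation as Ro
def rows(s,tgt):
    "remaining shift in tool units; turn (deg) to point straight down"
    R=Ro.from_quat(s["tcp_rot"]); d=np.asarray(tgt)-s["eef_pos"]
    x=R.as_matrix()[:,0]; c=np.cross(x,[0,0,-1])
    print("pos",s["eef_pos"].round(4),"R\n",R.as_matrix().round(3)); print("units",(R.inv().apply(d)/.05).round(3),"turn",np.degrees(R.inv().apply(c)).round(2),"F",s["contact_force"].round(2),"t",s["time"])
E
python3 - <<'E'
from h import *
from plant import ctrl
s=ctrl.get_state(); rows(s,(.496,-.018,.2))
E
```

```text
pos [ 0.1935 -0.6461  0.241 ] R
 [[-0.     0.287 -0.958]
 [ 0.002 -0.958 -0.287]
 [-1.    -0.002 -0.   ]]
units [  0.846 -10.297  -9.398] turn [ 0.   -0.02  0.12] F [-0.25  0.34 -0.36] t 0.1
```

View pics/zs.png

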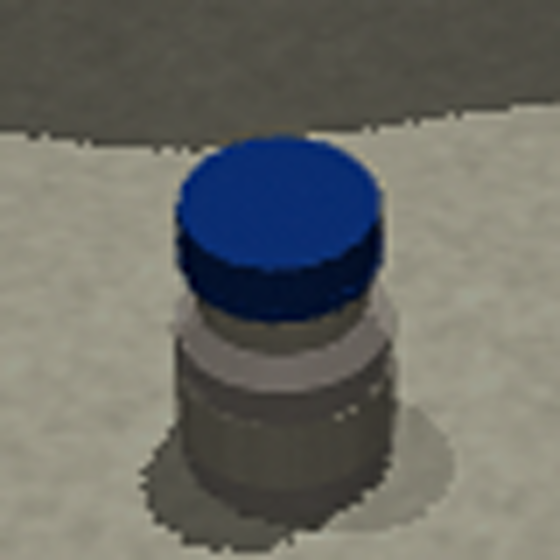

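The zoom shows a raised blue lid, with pale neck visible beneath it and the centre of its top at about (283,189).

>>> drive_tool:
  series:
    - [[0,-0.5,-0.8],[0,0,0]]
    - [[0,-0.5,-0.8],[0,0,0]]
    - [[0,-0.5,-0.8],[0,0,0]]
    - [[0,-0.5,-0.8],[0,0,0]]
    - [[0,-0.6,-0.75],[0,0,0]]
  grip: -1
  newtons: 40

```text
time: 0.6
eef_pos: [0.3455, -0.463, 0.237]
tcp_rot: [-0.7, -0.101, 0.701, -0.096]
contact_force: [1.4, -0.5, 0.7]
opening: 0.144
```

>>> drive_tool:
  series:
    - [[0,-0.7,-0.65],[0,0,0]]
    - [[0,-0.7,-0.65],[0,0,0]]
    - [[0,-0.7,-0.65],[0,0,0]]
    - [[0,-0.7,-0.65],[0,0,0]]
    - [[0,-0.7,-0.65],[0,0,0]]

```text
time: 1.1
eef_pos: [0.456, -0.2397, 0.2357]
tcp_rot: [-0.699, -0.102, 0.701, -0.095]
contact_force: [0.5, -0.1, 0.5]
opening: -0.001
```

```bash
python3 - <<'E'
from h import *
from plant import ctrl
s=ctrl.get_state(); rows(s,(.496,-.018,.2)); print(s["qpos"],s["opening"])
E
```

```text
pos [ 0.456  -0.2397  0.2357] R
 [[-0.004  0.275 -0.961]
 [ 0.009 -0.961 -0.275]
 [-1.    -0.01   0.001]]
units [ 0.752 -4.036 -1.989] turn [0.   0.07 0.56] F [ 0.54 -0.07  0.5 ] t 1.1
[-0.68327423 -0.05994387  1.96727822  0.00494105  1.2430184   0.60740904] -0.0013667890139866556
```

>>> drive_tool:
  series:
    - [[0.1,-0.85,-0.4],[0,0,0.2]]
    - [[0.1,-0.85,-0.4],[0,0,0.2]]
    - [[0.1,-0.85,-0.4],[0,0,0.2]]
    - [[0.1,-0.85,-0.4],[0,0,0]]
    - [[0.1,-0.5,-0.3],[0,0,0]]

```text
time: 1.6
eef_pos: [0.4941, -0.0151, 0.21]
tcp_rot: [0.7, 0.098, -0.7, 0.099]
contact_force: [-0.3, -0.0, -0.2]
opening: 0.001
```

>>> drive_tool:
  series:
    - [[0,0,0],[0,0,0]]
    - [[0,0,0],[0,0,0]]

```text
time: 1.8
eef_pos: [0.4931, -0.0114, 0.2083]
tcp_rot: [-0.699, -0.101, 0.701, -0.101]
contact_force: [-0.7, 0.1, -0.0]
opening: 0.007
```

```bash
python3 - <<'E'
from h import *
from plant import ctrl
s=ctrl.get_state(); rows(s,(.496,-.018,.12)); print(s["qpos"],s["opening"])
E
```

```text
pos [ 0.4931 -0.0114  0.2083] R
 [[-0.003  0.283 -0.959]
 [ 0.    -0.959 -0.283]
 [-1.    -0.001  0.003]]
units [ 1.766  0.145 -0.022] turn [-0.    0.15  0.05] F [-0.66  0.15 -0.02] t 1.8
[-2.28761351e-01 -8.80077232e-02  2.04548545e+00 -5.71429218e-04
  1.18689226e+00  1.05504736e+00] 0.006844595735932694
```

>>> drive_tool:
  series:
    - [[0.5,0.14,-0.02],[0,0.1,0]]
    - [[0.5,0,0],[0,0,0]]
    - [[0.3,0,0],[0,0,0]]
    - [[0,0,0],[0,0,0]]
    - [[0,0,0],[0,0,0]]

```text
time: 2.3
eef_pos: [0.4967, -0.0239, 0.1431]
tcp_rot: [0.701, 0.098, -0.7, 0.1]
contact_force: [-0.0, -0.3, 0.8]
opening: -0.001
```

```bash
cat > look.py <<'E'
from h import *
import sys
from plant import ctrl
i,px,py,tx,ty=map(int,sys.argv[1:6])
out=[]
for n,x,y in(("scene",px,py),("top",tx,ty)):
    c=ctrl.read_camera(n); np.savez(f"{n}{i}.npz",**{k:c[k] for k in("img","camera_matrix","R","t")})
    im=c["img"][max(y-40,0):y+40,x-35:x+35,::-1]; out.append(cv2.resize(im,(385,440),interpolation=cv2.INTER_CUBIC))
cv2.imwrite(f"pics/l{i}.png",np.hstack(out))
E
python3 look.py 1 283 180 347 204; python3 - <<'E'
from h import *
from plant import ctrl
s=ctrl.get_state(); rows(s,(.496,-.018,.1))
E
```

```text
pos [ 0.497  -0.0236  0.1435] R
 [[ 0.003  0.278 -0.961]
 [-0.002 -0.961 -0.278]
 [-1.     0.003 -0.002]]
units [ 0.87  -0.115 -0.01 ] turn [ 0.   -0.12 -0.15] F [-0.88  0.31 -0.87] t 2.4
```

View pics/l1.png

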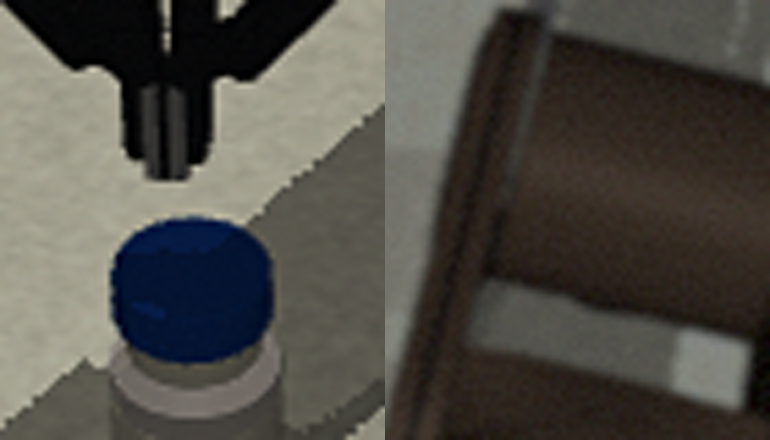

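The fingertips are closed and above the lid, at about (278,172) in the scene picture, with the lid still raised below them. I'll correct y by about 5 mm while lowering.

>>> drive_tool:
  series:
    - [[0.3,-0.12,0],[0,0,0]]
    - [[0.15,0,0],[0,0,0]]
    - [[0,0,0],[0,0,0]]
    - [[0,0,0],[0,0,0]]

```text
time: 2.8
eef_pos: [0.4983, -0.0195, 0.125]
tcp_rot: [0.704, 0.097, -0.697, 0.101]
contact_force: [-0.4, -0.7, 0.5]
opening: 0.002
```

```bash
python3 look.py 2 283 180 347 204; python3 - <<'E'
from h import *
from plant import ctrl
print(proj(load("scene",1),(.497,-.0236,.1325)))
s=ctrl.get_state(); rows(s,(.496,-.018,.1))
print(proj(load("scene",2),s["eef_pos"]-[0,0,.011]),proj(load("scene",2),(.496,-.018,.087)))
E
```

```text
[278.7736025  169.55986046]
pos [ 0.4984 -0.0195  0.1251] R
 [[ 0.011  0.277 -0.961]
 [-0.004 -0.961 -0.277]
 [-1.     0.007 -0.01 ]]
units [ 0.501 -0.045  0.043] turn [ 0.   -0.54 -0.41] F [-0.33  0.   -1.2 ] t 2.9
[280.88682295 178.58824979] [282.59861522 189.31475027]
```

View pics/l2.png

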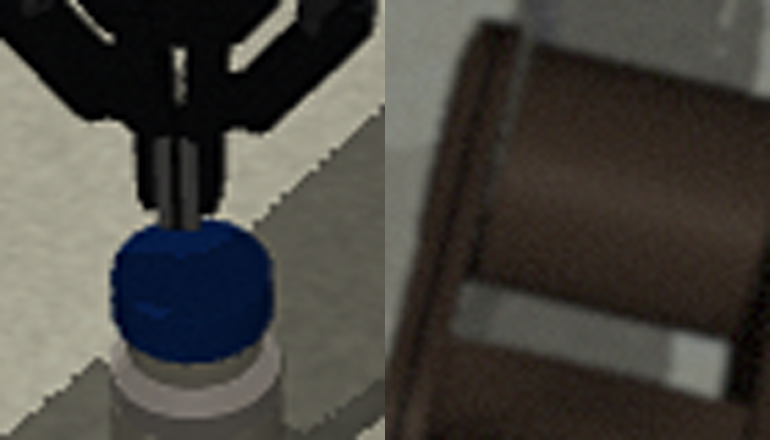

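Aligned to within about 2 mm. The tips are about 25 mm above the lid.

>>> drive_tool:
  series:
    - [[0.2,-0.04,0.04],[0,-0.5,-0.4]]
    - [[0.1,0,0],[0,0,0]]
    - [[0,0,0],[0,0,0]]
    - [[0,0,0],[0,0,0]]

```text
time: 3.3
eef_pos: [0.4963, -0.0182, 0.1095]
tcp_rot: [0.701, 0.099, -0.7, 0.099]
contact_force: [0.2, -0.0, -0.5]
opening: -0.001
```

>>> drive_tool:
  series:
    - [[0.05,0,0],[0,0,0]]
    - [[0.05,0,0],[0,0,0]]

```text
time: 3.5
eef_pos: [0.4966, -0.0183, 0.1045]
tcp_rot: [0.701, 0.099, -0.7, 0.099]
contact_force: [0.3, -0.3, -0.0]
opening: 0.004
```

>>> drive_tool:
  series:
    - [[0.05,0,0],[0,0,0]]
    - [[0.05,0,0],[0,0,0]]

```text
time: 3.7
eef_pos: [0.4967, -0.0183, 0.0994]
tcp_rot: [0.701, 0.099, -0.7, 0.099]
contact_force: [-1.0, 0.4, 2.5]
opening: 0.002
```

Contact at TCP z of about 0.099. I'll press on in 1.5 mm steps.

>>> drive_tool:
  series:
    - [[0.04,0,0],[0,0,0]]
    - [[0.04,0,0],[0,0,0]]

```text
time: 3.9
eef_pos: [0.4968, -0.0183, 0.0958]
tcp_rot: [0.701, 0.099, -0.7, 0.099]
contact_force: [-2.2, -0.2, 2.7]
opening: -0.001
```

>>> drive_tool:
  series:
    - [[0.04,0,0],[0,0,0]]
    - [[0.04,0,0],[0,0,0]]

```text
time: 4.1
eef_pos: [0.4968, -0.0183, 0.0918]
tcp_rot: [0.7, 0.099, -0.7, 0.099]
contact_force: [-1.0, 0.7, 3.1]
opening: -0.005
```

>>> drive_tool:
  series:
    - [[0.04,0,0],[0,0,0]]

```text
time: 4.2
eef_pos: [0.4968, -0.0183, 0.0897]
tcp_rot: [0.7, 0.099, -0.7, 0.099]
contact_force: [-0.2, 0.5, 3.0]
opening: 0.003
```

>>> drive_tool:
  series:
    - [[0.02,0,0],[0,0,0]]

```text
time: 4.3
eef_pos: [0.4969, -0.0183, 0.089]
tcp_rot: [0.7, 0.099, -0.7, 0.099]
contact_force: [-3.2, 1.0, 9.3]
opening: 0.0
```

>>> drive_tool:
  series:
    - [[0.02,0,0],[0,0,0]]

```text
time: 4.4
eef_pos: [0.4972, -0.0184, 0.0891]
tcp_rot: [0.7, 0.099, -0.7, 0.099]
contact_force: [-4.1, 1.6, 12.3]
opening: 0.002
```

The lid is on the hard stop: z is 0.089 as predicted and the force has risen to 12 N. I'll hold briefly, then rise.

>>> drive_tool:
  series:
    - [[0.01,0,0],[0,0,0]]
    - [[0.01,0,0],[0,0,0]]
    - [[0.01,0,0],[0,0,0]]

```text
time: 4.7
eef_pos: [0.4973, -0.0184, 0.0891]
tcp_rot: [-0.7, -0.099, 0.701, -0.099]
contact_force: [-2.5, 0.1, 6.1]
opening: -0.003
```

>>> drive_tool:
  series:
    - [[-0.1,0,0],[0,0,0]]
    - [[-0.4,0,0],[0,0,0]]
    - [[-0.9,0,0],[0,0,0]]
    - [[0,0,0],[0,0,0]]

```text
time: 5.1
eef_pos: [0.4971, -0.0183, 0.1593]
tcp_rot: [-0.7, -0.099, 0.701, -0.099]
contact_force: [0.6, 0.0, 1.5]
opening: 0.001
```

```bash
python3 look.py 3 283 195 347 204; python3 - <<'E'
from h import *
from plant import ctrl
s=ctrl.get_state(); rows(s,(.529,.3023,.13))
E
```

```text
pos [ 0.4933 -0.0175  0.1538] R
 [[-0.012  0.277 -0.961]
 [ 0.003 -0.961 -0.277]
 [-1.    -0.006  0.011]]
units [ 0.485 -5.945 -2.463] turn [-0.    0.61  0.35] F [-0.32  0.75 -0.18] t 5.2
```

View pics/l3.png

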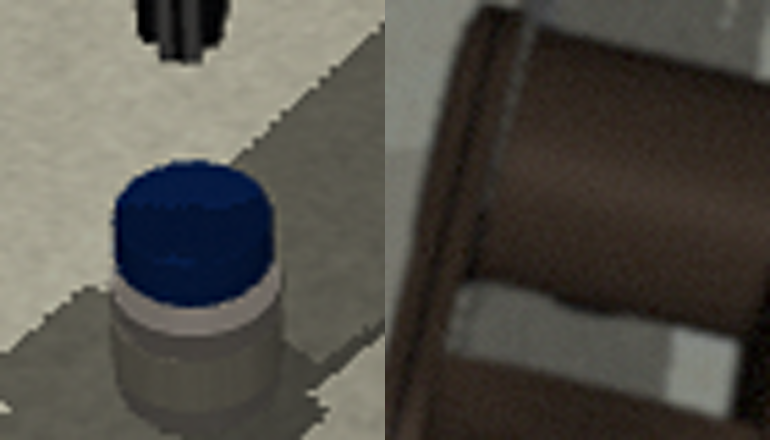

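The lid is home: no pale neck shows, the lid rim meets the shoulder at about (283,212), and the jar stands upright where it was. Next is the green key.

>>> drive_tool:
  series:
    - [[0,-0.8,-0.33],[0,0.3,0.2]]
    - [[0,-0.8,-0.33],[0,0.3,0.2]]
    - [[0,-0.8,-0.33],[0,0,0]]
    - [[0,-0.8,-0.33],[0,0,0]]
    - [[0,-0.8,-0.33],[0,0,0]]

```text
time: 5.7
eef_pos: [0.5156, 0.1989, 0.1458]
tcp_rot: [-0.698, -0.094, 0.704, -0.095]
contact_force: [0.9, 0.4, 0.2]
opening: -0.0
```

>>> drive_tool:
  series:
    - [[0,-0.8,-0.33],[0,0,0]]
    - [[0,-0.5,-0.2],[0,0,0]]
    - [[0,0,0],[0,0,0]]
    - [[0,0,0],[0,0,0]]

```text
time: 6.1
eef_pos: [0.5198, 0.2754, 0.1372]
tcp_rot: [-0.694, -0.096, 0.707, -0.098]
contact_force: [-0.2, -0.9, -0.9]
opening: 0.0
```

```bash
python3 - <<'E'
from h import *
from plant import ctrl
s=ctrl.get_state(); rows(s,(.529,.3023,.13))
E
```

```text
pos [0.5198 0.2754 0.1372] R
 [[-0.018  0.272 -0.962]
 [-0.005 -0.962 -0.272]
 [-1.     0.     0.018]]
units [ 0.139 -0.467 -0.326] turn [-0.    1.06 -0.01] F [-0.17 -0.89 -0.9 ] t 6.1
```

>>> drive_tool:
  series:
    - [[0,-0.4,-0.3],[0,1,0]]
    - [[0,-0.1,0],[0,0,0]]
    - [[0,0,0],[0,0,0]]
    - [[0,0,0],[0,0,0]]

```text
time: 6.5
eef_pos: [0.5256, 0.2991, 0.1328]
tcp_rot: [-0.698, -0.094, 0.703, -0.097]
contact_force: [-0.1, -0.2, -0.9]
opening: 0.002
```

```bash
python3 look.py 4 450 245 214 190; python3 - <<'E'
from h import *
from plant import ctrl
s=ctrl.get_state(); rows(s,(.529,.3023,.1)); print(proj(load("scene",4),s["eef_pos"]-[0,0,.011]))
E
```

```text
pos [0.5257 0.2991 0.133 ] R
 [[-0.007  0.268 -0.963]
 [-0.004 -0.963 -0.268]
 [-1.     0.002  0.008]]
units [ 0.658 -0.045 -0.087] turn [-0.    0.47 -0.13] F [-0.33  0.41 -0.13] t 6.6
[457.79642203 234.14051543]
```

View pics/l4.png

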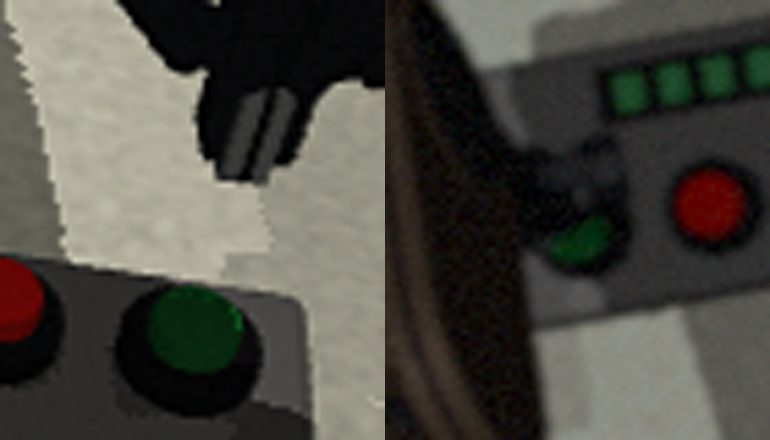

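The fingertips, at about (459,238) in the scene view, agree with the projected pose. The green key is below them at about (450,264), and the remaining offset is about 4 mm.

>>> drive_tool:
  series:
    - [[0.35,-0.05,-0.09],[0,0.5,-0.1]]
    - [[0.3,0,0],[0,0,0]]
    - [[0.1,0,0],[0,0,0]]
    - [[0,0,0],[0,0,0]]
    - [[0,0,0],[0,0,0]]

```text
time: 7.1
eef_pos: [0.5298, 0.3002, 0.0949]
tcp_rot: [0.701, 0.094, -0.7, 0.095]
contact_force: [0.2, 0.7, 1.2]
opening: -0.001
```

```bash
python3 look.py 5 450 250 214 190; python3 - <<'E'
from h import *
from plant import ctrl
s=ctrl.get_state(); rows(s,(.529,.3023,.069)); print(proj(load("scene",5),s["eef_pos"]-[0,0,.011]))
E
```

```text
pos [0.5301 0.3005 0.0953] R
 [[ 0.002  0.266 -0.964]
 [-0.    -0.964 -0.266]
 [-1.     0.001 -0.002]]
units [ 0.526 -0.042  0.012] turn [ 0.   -0.12 -0.05] F [ 0.05 -0.08  0.08] t 7.2
[453.00618132 252.09576315]
```

View pics/l5.png

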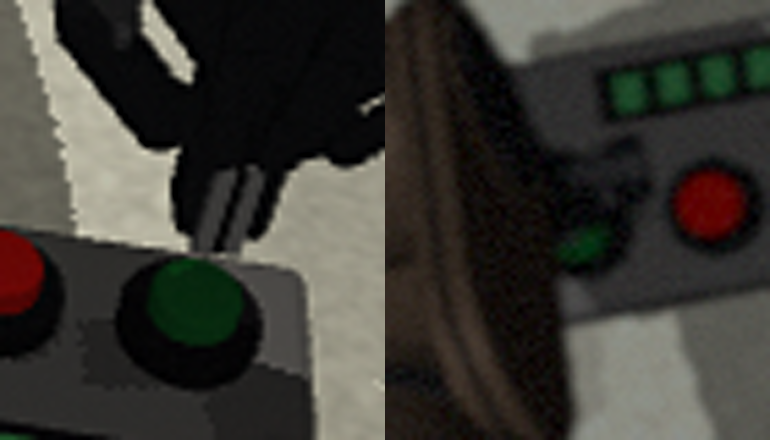

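The tips are just behind and above the green key in the camera's line, at about (455,255), with the red key clear. I'll lower to contact.

>>> drive_tool:
  series:
    - [[0.2,-0.03,0.01],[0,0,0]]
    - [[0.2,0,0],[0,0,0]]
    - [[0,0,0],[0,0,0]]
    - [[0,0,0],[0,0,0]]

```text
time: 7.6
eef_pos: [0.5297, 0.3023, 0.0747]
tcp_rot: [0.702, 0.095, -0.699, 0.095]
contact_force: [0.8, -0.8, -0.3]
opening: -0.001
```

>>> drive_tool:
  series:
    - [[0.05,0,0],[0,0,0]]
    - [[0.05,0,0],[0,0,0]]

```text
time: 7.8
eef_pos: [0.5299, 0.3025, 0.0697]
tcp_rot: [0.702, 0.095, -0.699, 0.095]
contact_force: [0.1, 0.3, -1.1]
opening: -0.004
```

>>> drive_tool:
  series:
    - [[0.04,0,0],[0,0,0]]
    - [[0.04,0,0],[0,0,0]]

```text
time: 8.0
eef_pos: [0.53, 0.3025, 0.0659]
tcp_rot: [0.702, 0.095, -0.699, 0.095]
contact_force: [-1.3, -0.9, 3.6]
opening: -0.002
```

>>> drive_tool:
  series:
    - [[0.04,0,0],[0,0,0]]

```text
time: 8.1
eef_pos: [0.53, 0.3025, 0.0642]
tcp_rot: [0.702, 0.095, -0.699, 0.095]
contact_force: [-1.9, -0.0, 2.3]
opening: -0.002
```

>>> drive_tool:
  series:
    - [[0.03,0,0],[0,0,0]]

```text
time: 8.2
eef_pos: [0.53, 0.3025, 0.063]
tcp_rot: [0.702, 0.095, -0.699, 0.095]
contact_force: [-2.1, -0.6, 6.9]
opening: -0.003
```

>>> drive_tool:
  series:
    - [[0.02,0,0],[0,0,0]]

```text
time: 8.3
eef_pos: [0.53, 0.3025, 0.063]
tcp_rot: [0.702, 0.095, -0.7, 0.095]
contact_force: [-4.4, -1.4, 9.3]
opening: -0.007
```

>>> drive_tool:
  series:
    - [[0.02,0,0],[0,0,0]]

```text
time: 8.4
eef_pos: [0.53, 0.3025, 0.063]
tcp_rot: [0.702, 0.095, -0.7, 0.095]
contact_force: [-4.1, -1.8, 6.7]
opening: -0.001
```

The key is on its hard stop at z 0.063, as predicted. I'll hold one row, then withdraw.

>>> drive_tool:
  series:
    - [[0.02,0,0],[0,0,0]]
    - [[0.02,0,0],[0,0,0]]

```text
time: 8.6
eef_pos: [0.5301, 0.3025, 0.063]
tcp_rot: [0.701, 0.095, -0.7, 0.096]
contact_force: [-2.3, -1.3, 5.3]
opening: 0.002
```

>>> drive_tool:
  series:
    - [[-0.1,0,0],[0,0,0]]
    - [[-0.4,0,0],[0,0,0]]
    - [[-0.9,0,0],[0,0,0]]
    - [[-0.9,0,0],[0,0,0]]
    - [[0,0,0],[0,0,0]]

```text
time: 9.1
eef_pos: [0.5298, 0.3025, 0.1801]
tcp_rot: [0.701, 0.095, -0.7, 0.096]
contact_force: [0.6, -0.4, 0.9]
opening: -0.001
```

>>> drive_tool:
  series:
    - [[0,0,0],[0,0,0]]
    - [[0,0,0],[0,0,0]]
    - [[0,0,0],[0,0,0]]

```text
time: 9.4
eef_pos: [0.5295, 0.3024, 0.1789]
tcp_rot: [0.701, 0.095, -0.7, 0.095]
contact_force: [0.1, -0.6, -0.5]
opening: -0.003
```

```bash
python3 look.py 6 450 250 214 190; python3 - <<'E'
from h import *
from plant import ctrl
print(ctrl.get_state()["eef_pos"],ctrl.get_state()["contact_force"])
cv2.imwrite("pics/s6.png",load("scene",6)["img"][:,:,::-1])
E
```

```text
[0.52936145 0.30232226 0.17865401] [ 0.57500562 -0.35082697 -0.25578657]
```

View pics/s6.png

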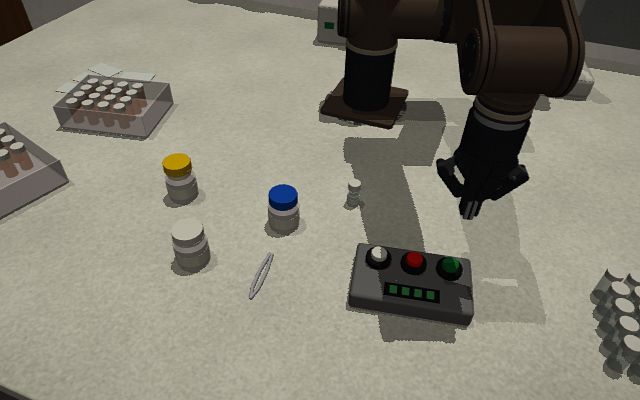

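View pics/l6.png

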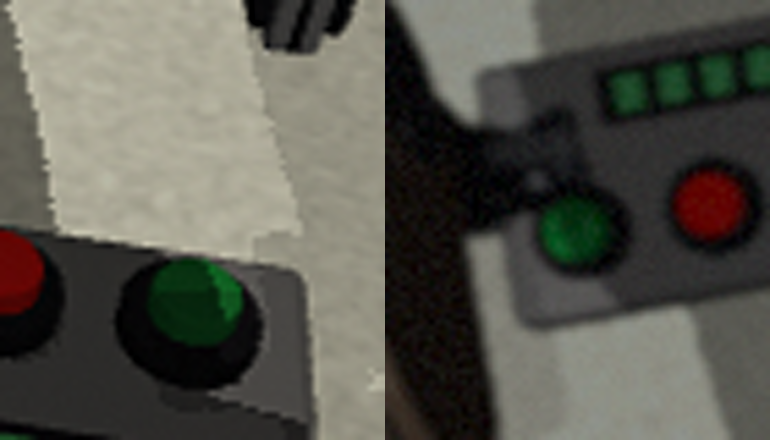

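The last picture shows the green key up again at (451,265), and the blue lid home at (283,196) with its jar in place. Everything else is where it started, and the gripper is clear at (470,205).

```bash
python3 -c "
from plant import ctrl
print(ctrl.sign_off())"
```

```text
the job is handed in; nothing more can be done
None
```

The blue lid is pressed home and the green key has been pressed and released. I handed the job in at about 9.5 s of the 42 s allowed; the system reports no verdict.

- **Blue lid:** I pressed it straight down with the closed fingertips. It slid at about 3 N and met its hard stop at a lid-top height of about 78 mm, where the highest force I read was about 13 N. The picture afterwards shows no neck under the lid and the jar upright in its place.
- **Green key:** I pressed it to its hard stop, about 6 mm of travel, with the highest force I read about 10 N. I then withdrew about 115 mm straight up, and the key is up again in both views.
- **Last checks:** By eye in the last scene picture, the other jars, the vial and the forceps have not moved. The yellow lid is still proud, the red and white keys are up, and the wrist force is at noise level. None of the checks failed or disagreed.

The forces are readings at the end of each move, so brief higher peaks would not show. I could not read the lid and key joint values directly, so those results rest on heights, forces and pictures.

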